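Ring the copper service bell

ROBOT

A 6-joint arm with a two-finger parallel gripper is mounted at the origin on the work surface. World frame = base frame: x ahead of the robot, y to its left, z up, the work surface at z = 0. Lengths are in m, angles in degrees, forces in N, time in s.
With the tool pointing down it reaches from about 0.25 to 0.725 m from the base axis. Payload 9.7 kg.
Tool frame: the origin (TCP) lies between the finger pads, 19 mm behind the fingertips; this is the grasp point; z points along the fingers, y is the line along which they close (so a half turn about z gives the same grasp; the last joint's range is limited). The gripper opens to 85 mm and grips with 20 to 120 N. Pads are 22 mm wide; open, the fingers measure 114 mm over their backs; the gripper's body (76 mm by 85 mm) begins 54 mm behind the grasp point. The pads swing forward as they close: fully open they stand 13 mm farther back than shut.
Start: joints at [63.484, 4.979, 10.078, 95.1, 0, 90], TCP at [0.246, 0.492, 0.25] pointing down, gripper open.
Joint ranges: [-179.16, 179.16], [-48.56, 103.87], [-65.8, 70.77], [-126.05, 130.52], [-82.76, 87.17], [-180, 180]. Speed limits (degrees/s): [127.2, 127.2, 147.25, 180, 180, 180].

INTERFACE

Orientations are given as [roll, pitch, yaw] about the fixed x, y, z axes, in that order (R = Rz(yaw) Ry(pitch) Rx(roll)).
In Python, from workcell import sensors, camera, camera_params, bot gives the robot as it stands.
- The arm moves only by the tool apply_moves, never from a script. Its argument "motion" is a list of rows, each an object with "jaw": the opening, from -1 (shut) to 1 (fully open); "xyz": the shift along the tool's x, y, z in mm, a list of three; "twist": the turn about the tool's z in rad. A call has 1 to 5 rows; each row is the pose to reach, as a shift and turn from the pose commanded when the call began, along the tool's axes at that moment; what a row does not reach only later rows make up. A row lasts 1/8 s, in which the tool goes at most 62.5 mm and 10.7 degrees, less where a joint would pass 70% of its speed; a pose out of reach is approached as far as the arm can. A call with a gripper value outside its range is refused whole. The fingers move at their own pace and stop on an object; "grip_force" is the grip in N (left out, the last holds). Time passes only in rows, so rows that repeat a pose let the fingers close. It gives the time, the measured TCP pose, the force, the opening and the grip force at its end, in the units of the state.
- sensors.get_obs(): the state, without advancing time (a new reading comes with each control period).
- camera(name): name is "scene" or "top" or "wrist"; returns (picture, depth): 420x560x3 uint8, red, green, blue; 420x560 float32, m along the optical axis (not along the pixel's ray), 0 where there is no reading.
- camera_params(name): a dict with "mtx" (3x3 intrinsics, pixels), "k1" (the pictures are not rectified: a ray, as slopes to the right and down, at radius r is drawn at 1 + k1 r^2 times it, then the intrinsics apply), "rvec" (rotation vector, rad) and "tvec" (3), from world to camera coordinates, as OpenCV has them. Camera axes: x right, y down, z forward; pixel columns grow to the right and rows downward; lengths in m; the calibration is good to about 2 mm. A picture is of the moment at which its call begins: read the wrist's pose just before it. camera_params takes no time and is no camera call; for the wrist camera it gives the pose at the moment of the call.
- bot.job_done(): hands the job in; it is judged then, once.
The state is a dict: "time": time; "q": joint angles; "qd": joint speeds; "joint_efforts": joint torques, N m; "ee_pos": TCP position; "tcp_rot": TCP orientation; "wrist_force": force on the tool from outside, world axes, zero at the start; "torque": the same for the moment, N m; "opening": finger opening in m; "grasp_force": force on a finger pad.
Only numpy, scipy, OpenCV 4.12 (cv2) and the standard library are available. Lean on these libraries where they do the work, as an engineer would, in place of code of your own. Each camera call takes 0.05 s, during which the arm holds its last target. There are 200 camera calls.

TASK

Call the runner to the back bar: with your fingertips, gently press the plunger of the copper service bell down far enough to ring it, let it spring back up, and draw your hand well clear of the bell, at least a hand's width. Leave the bell standing where it is, without lifting it or pushing it about, and do not touch the chrome and black bells or anything else on the shelf or peg rail.

Things in the scene. Friction and masses are not known exactly. Their poses are not given: they have to be found in the camera images.
- copper_bell: Counter service bell with a reddish copper dome. Loose, about 350 g. Wooden foot 86 mm across, 9 mm high; dome 82 mm across narrowing to 18 mm at 49 mm height; above it a round brass plunger cap, 22 mm across, whose top stands 68 mm above the shelf when up. Origin: centre of the underside, on the shelf (z = 0); z up.
- copper_top (a point): Centre of the top of the copper bell's brass plunger cap, on the bell's axis, 68 mm above the shelf when up; it goes down with the cap.
- copper_plunger (a joint): Travel of the copper bell's plunger in m: 0 = up, 0.008 = fully down. It springs back by itself; pressing needs about 1.5 N to start and 4.5 N fully down, where it meets a hard stop. The bell rings when the plunger is more than 5 mm down.
- chrome_bell: Counter service bell with a bright silver chrome dome. Loose, about 350 g. Wooden foot 86 mm across, 9 mm high; dome 82 mm across narrowing to 18 mm at 49 mm height; above it a round brass plunger cap, 22 mm across, whose top stands 68 mm above the shelf when up. Origin: centre of the underside, on the shelf (z = 0); z up.
- chrome_top (a point): Centre of the top of the chrome bell's brass plunger cap, on the bell's axis, 68 mm above the shelf when up; it goes down with the cap.
- chrome_plunger (a joint): Travel of the chrome bell's plunger in m: 0 = up, 0.008 = fully down. It springs back by itself; pressing needs about 1.5 N to start and 4.5 N fully down, where it meets a hard stop. The bell rings when the plunger is more than 5 mm down.
- black_bell: Counter service bell with a black enamelled dome. Loose, about 350 g. Wooden foot 86 mm across, 9 mm high; dome 82 mm across narrowing to 18 mm at 49 mm height; above it a round brass plunger cap, 22 mm across, whose top stands 68 mm above the shelf when up. Origin: centre of the underside, on the shelf (z = 0); z up.
- black_top (a point): Centre of the top of the black bell's brass plunger cap, on the bell's axis, 68 mm above the shelf when up; it goes down with the cap.
- black_plunger (a joint): Travel of the black bell's plunger in m: 0 = up, 0.008 = fully down. It springs back by itself; pressing needs about 1.5 N to start and 4.5 N fully down, where it meets a hard stop. The bell rings when the plunger is more than 5 mm down.
- shot_glass: Squat pewter-grey shot glass, loose, 50 mm across the rim, 46 mm high, standing in the same row as the three bells. Origin: centre of its underside.
- muddler: Walnut muddler lying on the shelf behind the row, loose, 200 mm long along its own x, up to 38 mm thick. Origin: middle of its length, on the shelf.
- tongs: Copper ice tongs lying flat to the right of the row, loose, about 200 mm long along their own x, 56 mm wide, 16 mm high. Origin: middle, on the shelf.
- coasters: Stack of round cork coasters to the left of the row, loose, 97 mm across, 25 mm high. Origin: centre of the underside.
- peg_rail: Fixed peg rail at the back: bar 620 mm long along y, top 188 mm above the shelf, on two posts; pegs stick out 56 mm towards -x at 165 mm height. A brass jigger and a chrome church key hang on pegs 110 mm to its +y and -y side, 30 mm before the bar, down to 38 mm above the shelf. Origin: on the shelf, 100 mm before (-x) the middle of the bar's front face.
Not all that is in view belongs to the job. Of the things like the copper_bell, leave any that is blue, pink or turquoise; of the rest the larger one is meant.

How it is judged (in metres and radians):
On the way, in this order (a step that is already met when the one before it is completed fails the run):
1. the copper bell's plunger is pressed more than 5 mm down by the fingers (value of joint copper_plunger above 0.005 m and contact force between the fingers and copper_bell above 0.5 N), for 0.05 s.
2. the plunger is back up and the hand drawn clear (value of joint copper_plunger below 0.0015 m and distance between the grasp point and copper_top above 0.08 m), for 0.2 s.
At the end, for the whole second after the job is handed in: After having been rung, the copper bell's plunger is up again (within 1.5 mm), the TCP is more than 80 mm from its top, the copper bell stands upright and still within 15 mm of where it was, and the other bells, shot glass, muddler, tongs and coasters are within 10 mm of where they were (all of step 2 and distance of copper_bell from where it was at the start of the episode below 0.015 m and angle between copper_bell's own z axis and vertical below 0.05 rad and linear speed of copper_bell below 0.01 m/s and distance of each of chrome_bell, black_bell, shot_glass, muddler, tongs, coasters from where it was at the start of the episode below 0.01 m); the robot touches nothing.
It fails at once if the copper bell is lifted (over 6 mm) or pushed more than 15 mm, or tipped over 0.15 rad (height (world z) of copper_bell above 0.006 m or distance of copper_bell from where it was at the start of the episode above 0.015 m or angle between copper_bell's own z axis and vertical above 0.15 rad).
It fails at once if the copper bell is struck or pressed with more than 30 N (contact force between any of the fingers, the arm and copper_bell above 30 N).
It fails at once if another bell's plunger is pressed more than 2 mm (value of joint any of chrome_plunger, black_plunger above 0.002 m).
It fails at once if a bystander on the shelf is touched by the robot or moved more than 10 mm (contact force between any of the fingers, the arm and chrome_bell above 0.7 N or distance of any of chrome_bell, black_bell, shot_glass, muddler, tongs, coasters from where it was at the start of the episode above 0.01 m or contact force between any of the fingers, the arm and black_bell above 0.7 N or contact force between any of the fingers, the arm and shot_glass above 0.7 N or contact force between any of the fingers, the arm and muddler above 0.7 N or contact force between any of the fingers, the arm and tongs above 0.7 N or contact force between any of the fingers, the arm and coasters above 0.7 N).
It fails at once if the peg rail or what hangs on it is touched by the robot (contact force between any of the fingers, the arm and peg_rail above 0.7 N).
It also fails if it takes over 32 s, if anything falls off the work surface, if the arm or the gripper's body presses on something with over 40 N, if the wrist force passes 120 N, or if a joint passes its speed limit or range.

## Working session

There is one attempt and no reset: what is moved stays moved. The work goes in short steps, Python scripts to look and compute and a tool call to move; the robot and the scene stay as the last step left them, time stands still between calls to the robot, and variables do not carry over. Pictures are saved under pics/ and viewed, at most 10 in all, crops included, and the job is handed in when it is done.

Besides the shell and the picture viewer there is one more tool, called after "Request:" as name(argument=value, ...), one argument or row to a line, values as JSON. apply_moves: Moves the arm, as the interface text tells. Its arguments: {"type":"object","properties":{"motion":{"type":"array","items":{"type":"object","properties":{"jaw":{"type":"number"},"xyz":{"type":"array","items":{"type":"number"}},"twist":{"type":"number"}}}},"grip_force":{"type":"number"}},"required":["motion"]}

```bash
mkdir -p pics; cat > h.py <<'E'
import numpy as np,cv2
from workcell import sensors,camera,camera_params,bot
def ray(p,uv):
    K=p["mtx"];K=np.array(K);R=cv2.Rodrigues(np.array(p["rvec"],float))[0];t=np.array(p["tvec"],float).ravel()
    x=np.array([(uv[0]-K[0,2])/K[0,0],(uv[1]-K[1,2])/K[1,1]]);s=x.copy()
    for _ in range(20): s=x/(1+p["k1"]*(s@s))
    return -R.T@t, R.T@np.array([s[0],s[1],1.])
def onz(p,uv,z):
    c,d=ray(p,uv);return c+d*(z-c[2])/d[2]
def depthpt(p,uv,dep):
    c,d=ray(p,uv);return c+d*dep
E
python3 - <<'E'
from h import *
o=sensors.get_obs();print(o)
ims=[]
for n in("scene","top"):
    im,d=camera(n);np.savez(f"{n}.npz",im=im,d=d);cv2.imwrite(f"pics/{n}.png",im[:,:,::-1])
    print(camera_params(n))
E
```

```text
{'time': 0.0, 'q': array([6.34841948e+01, 5.00937610e+00, 1.00338529e+01, 9.51001448e+01,
       4.13395942e-04, 8.99998878e+01]), 'qd': array([0.03553656, 0.12132976, 0.02128506, 0.03053093, 0.05163535,
       0.04134549]), 'joint_efforts': array([ 2.71707904e-03, -5.20389283e+01,  4.64807332e+01,  1.63104519e-02,
        4.40603765e-05,  2.90785039e-06]), 'ee_pos': array([0.24544691, 0.49195476, 0.24929422]), 'tcp_rot': array([-1.79924332e+02, -4.13543792e-04,  1.53484306e+02]), 'wrist_force': array([-0.13453539, -0.69194381, -0.31609854]), 'torque': array([-0.03622791,  0.00298428,  0.00862532]), 'grasp_force': 0.0, 'opening': 0.0852718112945685}
{'mtx': array([[399.44722723,   0.        , 274.54463118],
       [  0.        , 399.44722723, 207.36323259],
       [  0.        ,   0.        ,   1.        ]]), 'k1': -0.0880697219256398, 'rvec': array([ 1.28554845,  2.46673398, -0.72339737]), 'tvec': array([ 0.33762864, -0.34927983,  1.30396776])}
{'mtx': array([[409.30690167,   0.        , 279.33356242],
       [  0.        , 409.30690167, 207.5533195 ],
       [  0.        ,   0.        ,   1.        ]]), 'k1': -0.0631085179736765, 'rvec': array([ 2.15043663, -2.19800914,  0.10057326]), 'tvec': array([-0.00609141,  0.58692976,  1.17623013])}
```

View pics/top.png

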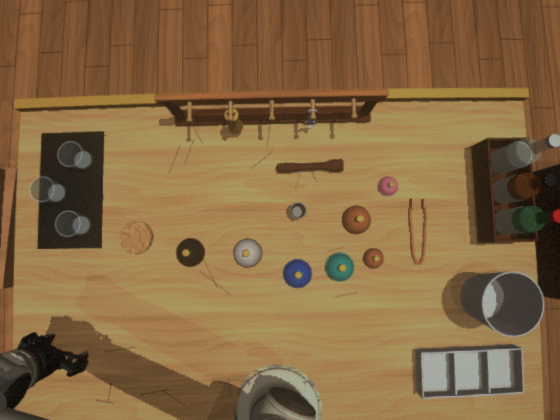

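View pics/scene.png

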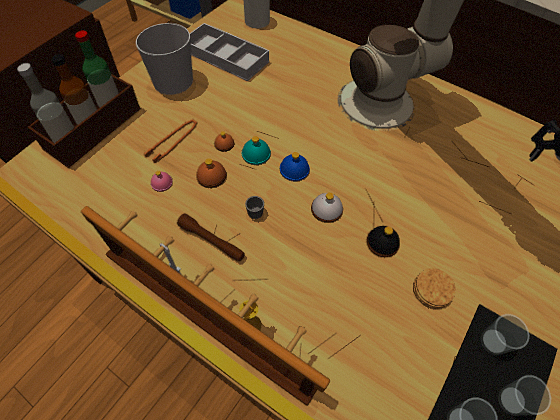

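The top view shows these bell-like things:
- large copper (356,219)
- small copper (373,258)
- turquoise (340,267)
- blue (297,273)
- pink (388,186)
- chrome (247,253)
- black (190,252)

The large copper bell at (356,219) fits the description; in the scene view it is at (211,173). Next I'll measure its cap and check it in a crop.

```bash
python3 - <<'E'
from h import *
rays=[]
crops=[]
for n,(u,v) in(("top",(358,218)),("scene",(210,166))):
    z=np.load(n+".npz");im=z["im"];p=camera_params(n)
    crops.append(cv2.resize(im[v-45:v+55,u-50:u+50,::-1],(400,400),interpolation=cv2.INTER_CUBIC))
    hsv=cv2.cvtColor(im,cv2.COLOR_RGB2HSV)
    m=cv2.inRange(hsv,(18,150,120),(35,255,255))
    w=np.zeros_like(m);w[v-14:v+14,u-14:u+14]=m[v-14:v+14,u-14:u+14]
    k,l,s,c=cv2.connectedComponentsWithStats(w)
    for i in range(1,k): print(n,s[i],c[i])
    i=1+np.argmax(s[1:,4]);rays.append(ray(p,c[i]));print("on z=.063",onz(p,c[i],.064))
    a,b=np.round(c[i]).astype(int);print("depth pt",depthpt(p,c[i],z["d"][b,a]))
A=0;B=0
for c,d in rays:
    d=d/np.linalg.norm(d);P=np.eye(3)-np.outer(d,d);A=A+P;B=B+P@c
print("tri",np.linalg.solve(A,B))
# dome/foot outline sizes: copper mask
z=np.load("top.npz");hsv=cv2.cvtColor(z["im"],cv2.COLOR_RGB2HSV);p=camera_params("top")
for uv in((356,219),(373,258),(388,186),(340,267),(410,230)):
    print(uv,onz(p,uv,.03).round(3))
cv2.imwrite("pics/crop.png",np.hstack(crops))
E
```

```text
top [357 215   7   7  30] [359.76666667 217.93333333]
on z=.063 [ 0.54852745 -0.24734921  0.064     ]
depth pt [ 0.54816852 -0.24621214  0.06974156]
scene [196 152  28  12 171] [207.53216374 157.09356725]
scene [221 161   3   4   6] [221.83333333 162.5       ]
scene [196 164   2   1   2] [196.5 164. ]
scene [196 167   1   4   4] [196.  168.5]
scene [198 166   1   1   1] [198. 166.]
on z=.063 [ 0.54029808 -0.25880778  0.064     ]
depth pt [ 0.50483838 -0.29966272  0.00155103]
tri [ 0.54876736 -0.2458623   0.080708  ]
(356, 219) [ 0.548 -0.243  0.03 ]
(373, 258) [ 0.433 -0.288  0.03 ]
(388, 186) [ 0.643 -0.342  0.03 ]
(340, 267) [ 0.409 -0.191  0.03 ]
(410, 230) [ 0.512 -0.401  0.03 ]
```

View pics/crop.png

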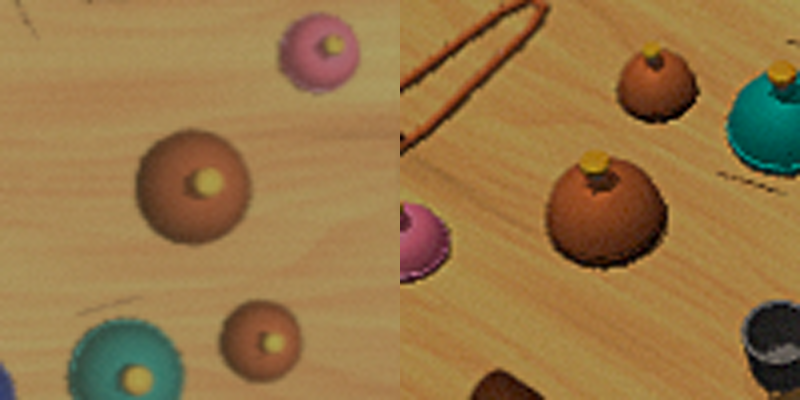

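The crop confirms it: the large copper bell has its cap at (359.8,218) in the top view, about x 0.549, y -0.247. The smaller copper one and the turquoise and pink ones sit apart from it. I'll move over with the jaws shut.

Request:
apply_moves(
  motion=[
    {"jaw": -1, "xyz": [-40, -35, 0], "twist": 0.17},
    {"jaw": -1, "xyz": [-80, -70, 0], "twist": 0.34},
    {"jaw": -1, "xyz": [-120, -105, 0], "twist": 0.51},
    {"jaw": -1, "xyz": [-160, -140, 0], "twist": 0.68},
    {"jaw": -1, "xyz": [-200, -175, 0], "twist": 0.85},
  ],
  grip_force=30,
)

```text
time: 0.72
ee_pos: [0.3466, 0.2446, 0.2498]
tcp_rot: [-180.0, 0.0, 104.5]
wrist_force: [0.5, 0.4, -1.1]
opening: -0.0002
grasp_force: 0.0
```

```bash
cat >> h.py <<'E'
from scipy.spatial.transform import Rotation as Ro
def togo(x,y,z):
    o=sensors.get_obs();R=Ro.from_euler("xyz",o["tcp_rot"],degrees=True).as_matrix()
    print("t",o["time"],"pos",o["ee_pos"].round(4),"rot",o["tcp_rot"].round(1),"q",o["q"].round(1),"F",o["wrist_force"].round(2),"open",o["opening"])
    print("tool mm",(R.T@(np.array([x,y,z])-o["ee_pos"])*1000).round(1))
E
python3 -c "
from h import *
togo(.549,-.247,.2)"
```

```text
t 0.725 pos [0.3466 0.2446 0.2498] rot [-180.     0.   104.5] q [ 35.2 -12.1  -6.2  95.9  -0.  110.7] F [ 0.48  0.38 -1.13] open -0.0002439109660323005
tool mm [-526.6   73.    49.8]
```

Request:
apply_moves(
  motion=[
    {"jaw": -1, "xyz": [-55, 8, 0], "twist": 0.14},
    {"jaw": -1, "xyz": [-110, 15, 0], "twist": 0.28},
    {"jaw": -1, "xyz": [-165, 23, 0], "twist": 0.42},
    {"jaw": -1, "xyz": [-220, 30, 0], "twist": 0.56},
    {"jaw": -1, "xyz": [-275, 38, 0], "twist": 0.67},
  ],
)

```text
time: 1.35
ee_pos: [0.4536, -0.0118, 0.2499]
tcp_rot: [180.0, -0.0, 66.2]
wrist_force: [1.7, 1.3, 0.7]
opening: 0.0001
grasp_force: 0.0
```

```bash
python3 -c "
from h import *
togo(.549,-.247,.2)"
```

```text
t 1.35 pos [ 0.4536 -0.0118  0.2499] rot [180.   -0.   66.2] q [ -1.5  -8.1  -2.8  95.4   0.  112.4] F [1.65 1.26 0.71] open 0.00011875310612313032
tool mm [-176.5  182.4   49.9]
```

Request:
apply_moves(
  motion=[
    {"jaw": -1, "xyz": [-40, 42, 0]},
    {"jaw": -1, "xyz": [-80, 84, 0]},
    {"jaw": -1, "xyz": [-125, 130, 0]},
    {"jaw": -1, "xyz": [-165, 170, 20]},
    {"jaw": -1, "xyz": [-165, 170, 50]},
  ],
)

```text
validation failed for argument at $.mo...
```

```bash
python3 - <<'E'
from h import *
togo(.549,-.247,.2)
im,d=camera("wrist");p=camera_params("wrist");togo(.549,-.247,.2)
np.savez("w.npz",im=im,d=d);cv2.imwrite("pics/w.png",im[:,:,::-1])
R=cv2.Rodrigues(p["rvec"])[0];t=np.array(p["tvec"]).ravel();print("cam",-R.T@t)
q,_=cv2.projectPoints(np.array([[.549,-.247,.068]]),p["rvec"],p["tvec"],p["mtx"],np.zeros(4));print(q)
E
```

```text
t 1.35 pos [ 0.4536 -0.0118  0.2499] rot [180.   -0.   66.2] q [ -1.5  -8.1  -2.8  95.4   0.  112.4] F [1.65 1.26 0.71] open 0.00011875310612313032
tool mm [-176.5  182.4   49.9]
t 1.4 pos [ 0.4553 -0.0164  0.2492] rot [1.799e+02 1.000e-01 6.570e+01] q [-2.000e+00 -7.900e+00 -2.600e+00  9.530e+01 -1.000e-01  1.123e+02] F [-2.92 -3.63 -2.18] open 2.349311157857782e-05
tool mm [-171.5  180.3   49.7]
cam [0.48421004 0.04872063 0.37358893]
[[[433.8825488  325.62648159]]]
```

View pics/w.png

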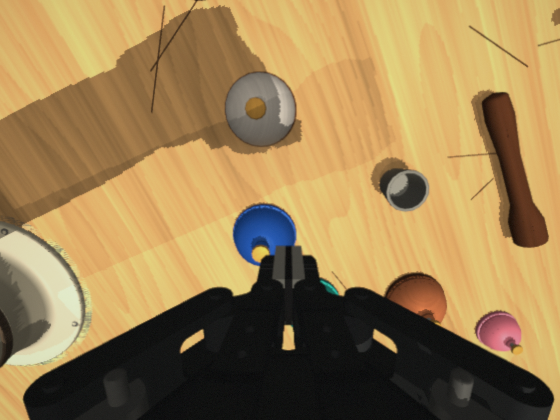

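The move was refused because twist was missing. The wrist view shows the copper bell at (416,300), and its cap is near the predicted (434,326). I'll send the move again with twist.

Request:
apply_moves(
  motion=[
    {"jaw": -1, "xyz": [-40, 42, 0], "twist": 0},
    {"jaw": -1, "xyz": [-80, 84, 0], "twist": 0},
    {"jaw": -1, "xyz": [-125, 130, 0], "twist": 0},
    {"jaw": -1, "xyz": [-168, 176, 20], "twist": 0},
    {"jaw": -1, "xyz": [-168, 176, 50], "twist": 0},
  ],
)

```text
time: 2.02
ee_pos: [0.5482, -0.2378, 0.1982]
tcp_rot: [-180.0, 0.0, 66.2]
wrist_force: [0.1, 1.7, -0.4]
opening: 0.0002
grasp_force: 0.0
```

```bash
python3 - <<'E'
from h import *
camera("top")
for i in range(3):camera("scene")
togo(.549,-.247,.2)
im,d=camera("scene");p=camera_params("scene")
cv2.imwrite("pics/s2.png",cv2.resize(im[70:230,110:310,::-1],None,fx=4,fy=4)[:600])
E
```

```text
t 2.225 pos [ 0.5469 -0.2339  0.2   ] rot [-179.9   -0.    66.4] q [-23.2  10.5  10.7  90.2   0.   90.4] F [ 0.02 -0.39  0.12] open 9.081100706551302e-05
tool mm [-11.1   7.2   0. ]
```

View pics/s2.png

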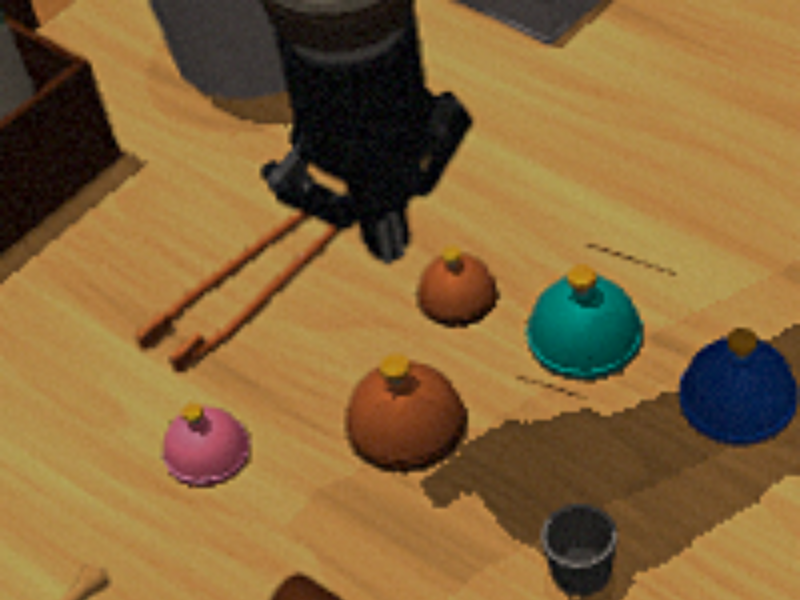

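The hand is above the copper bell. The cap is at scene pixel (209,161), and the fingertips show at crop (388,255). I'll check the cap position from this view.

```bash
python3 -c "
from h import *
print(onz(camera_params('scene'),(209,161),.067),onz(camera_params('top'),(359.77,217.9),.068))
togo(.549,-.247,.11)"
```

```text
[ 0.55024695 -0.24467354  0.067     ] [ 0.54837195 -0.24657028  0.068     ]
t 2.275 pos [ 0.5473 -0.2338  0.2013] rot [180.   -0.   66.4] q [-23.1  10.4  10.7  90.2   0.   90.4] F [-0.56 -0.24  0.34] open 0.00014727987459684031
tool mm [-11.4   6.8  91.3]
```

Request:
apply_moves(
  motion=[
    {"jaw": -1, "xyz": [-11, 7, 0], "twist": 0},
    {"jaw": -1, "xyz": [-11, 7, 40], "twist": 0},
    {"jaw": -1, "xyz": [-11, 7, 80], "twist": 0},
    {"jaw": -1, "xyz": [-11, 7, 90], "twist": 0},
    {"jaw": -1, "xyz": [-11, 7, 90], "twist": 0},
  ],
)

```text
time: 2.9
ee_pos: [0.5496, -0.2474, 0.1111]
tcp_rot: [180.0, 0.0, 66.4]
wrist_force: [0.1, 0.2, 1.4]
opening: -0.0
grasp_force: 0.0
```

Request:
apply_moves(
  motion=[
    {"jaw": -1, "xyz": [0, -1, 6], "twist": 0},
    {"jaw": -1, "xyz": [0, -1, 12], "twist": 0},
    {"jaw": -1, "xyz": [0, -1, 18], "twist": 0},
    {"jaw": -1, "xyz": [0, -1, 20], "twist": 0},
    {"jaw": -1, "xyz": [0, -1, 20], "twist": 0},
  ],
)

```text
time: 3.52
ee_pos: [0.5483, -0.2468, 0.0898]
tcp_rot: [-180.0, -0.0, 66.4]
wrist_force: [1.1, 0.2, 0.0]
opening: 0.0004
grasp_force: 0.0
```

```bash
python3 - <<'E'
from h import *
im,d=camera("scene");togo(.549,-.246,.08)
cv2.imwrite("pics/s3.png",cv2.resize(im[120:200,160:260,::-1],None,fx=7,fy=7))
E
```

```text
t 3.575 pos [ 0.5484 -0.2468  0.09  ] rot [-180.    -0.    66.4] q [-24.2  11.8   0.1  78.2   0.   89.4] F [0.61 0.93 0.05] open -3.75639778241187e-05
tool mm [ 1.   0.2 10. ]
```

View pics/s3.png

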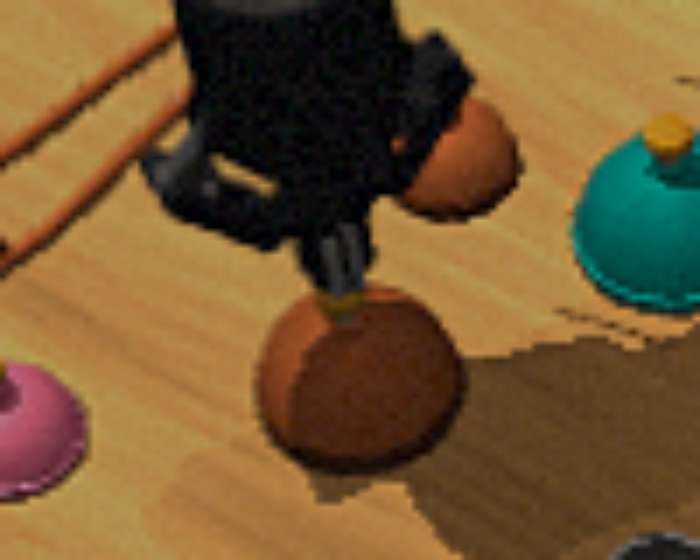

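The fingertips sit centred just over the brass cap, at crop (342,298). I'll press in small steps.

Request:
apply_moves(
  motion=[
    {"jaw": -1, "xyz": [0, 0, 2], "twist": 0},
    {"jaw": -1, "xyz": [0, 0, 4], "twist": 0},
    {"jaw": -1, "xyz": [0, 0, 6], "twist": 0},
    {"jaw": -1, "xyz": [0, 0, 7], "twist": 0},
    {"jaw": -1, "xyz": [0, 0, 7], "twist": 0},
  ],
)

```text
time: 4.2
ee_pos: [0.5484, -0.2469, 0.0831]
tcp_rot: [180.0, 0.0, 66.4]
wrist_force: [0.5, -0.0, 3.4]
opening: -0.0002
grasp_force: 1.2
```

```bash
python3 - <<'E'
from h import *
F=[]
for i in range(6): camera("scene");F.append(sensors.get_obs()["wrist_force"])
print(np.mean(F,0),np.std(F,0));togo(.549,-.246,.08)
E
```

```text
[ 0.05727439 -0.31220635  2.61134611] [0.61104956 0.39871705 0.41936828]
t 4.5 pos [ 0.5484 -0.2469  0.0831] rot [180.    0.   66.4] q [-24.2  12.   -0.6  77.5  -0.   89.4] F [-0.83 -0.98  2.41] open 0.000150100569185071
tool mm [1.  0.2 3.1]
```

Request:
apply_moves(
  motion=[
    {"jaw": -1, "xyz": [0, 0, 1], "twist": 0},
    {"jaw": -1, "xyz": [0, 0, 2], "twist": 0},
    {"jaw": -1, "xyz": [0, 0, 3], "twist": 0},
    {"jaw": -1, "xyz": [0, 0, 3], "twist": 0},
    {"jaw": -1, "xyz": [0, 0, 3], "twist": 0},
  ],
)

```text
time: 5.12
ee_pos: [0.5484, -0.2468, 0.0801]
tcp_rot: [180.0, -0.0, 66.4]
wrist_force: [0.4, -0.7, 4.1]
opening: 0.0003
grasp_force: 1.7
```

```bash
python3 - <<'E'
from h import *
F=[]
for i in range(6): camera("scene");F.append(sensors.get_obs()["wrist_force"])
print(np.mean(F,0),np.std(F,0));togo(.549,-.246,.08)
E
```

```text
[ 0.60772258 -0.35199832  3.57181373] [0.29984409 0.65818714 0.48129468]
t 5.425 pos [ 0.5484 -0.2469  0.08  ] rot [180.   -0.   66.4] q [-24.2  12.   -0.8  77.1   0.   89.4] F [ 1.23 -1.    3.82] open 0.000139079059250915
tool mm [1.  0.2 0. ]
```

Request:
apply_moves(
  motion=[
    {"jaw": -1, "xyz": [0, 0, 0.5], "twist": 0},
    {"jaw": -1, "xyz": [0, 0, 1], "twist": 0},
    {"jaw": -1, "xyz": [0, 0, 1], "twist": 0},
    {"jaw": -1, "xyz": [0, 0, 1], "twist": 0},
  ],
)

```text
time: 5.92
ee_pos: [0.5484, -0.2469, 0.0791]
tcp_rot: [180.0, 0.0, 66.4]
wrist_force: [1.3, -1.0, 3.9]
opening: 0.0003
grasp_force: 1.9
```

```bash
python3 - <<'E'
from h import *
F=[]
for i in range(8): camera("scene");F.append(sensors.get_obs()["wrist_force"])
print(np.mean(F,0),np.std(F,0));togo(.549,-.246,.08)
E
```

```text
[ 0.69706784 -0.15960176  3.92225509] [0.47566043 0.53773551 0.37532946]
t 6.325 pos [ 0.5484 -0.2469  0.079 ] rot [180.    0.   66.4] q [-24.2  12.   -0.9  77.   -0.   89.4] F [ 1.35 -0.93  4.53] open -9.624583394725466e-05
tool mm [ 1.   0.2 -1. ]
```

The force of 3.9 N suggests about 6.5 mm of travel, and the height suggests about 8 mm, so the bell has rung. I'll lift straight up.

Request:
apply_moves(
  motion=[
    {"jaw": -1, "xyz": [0, 0, -4], "twist": 0},
    {"jaw": -1, "xyz": [0, 0, -12], "twist": 0},
    {"jaw": -1, "xyz": [0, 0, -40], "twist": 0},
    {"jaw": -1, "xyz": [0, 0, -85], "twist": 0},
    {"jaw": -1, "xyz": [0, 0, -130], "twist": 0},
  ],
)

```text
time: 6.95
ee_pos: [0.5477, -0.2466, 0.2101]
tcp_rot: [-179.9, 0.0, 66.4]
wrist_force: [0.6, -0.1, -0.1]
opening: 0.0
grasp_force: 0.0
```

Request:
apply_moves(
  motion=[
    {"jaw": -1, "xyz": [40, 0, -20], "twist": 0},
    {"jaw": -1, "xyz": [80, 0, -20], "twist": 0},
    {"jaw": -1, "xyz": [80, 0, -20], "twist": 0},
    {"jaw": -1, "xyz": [80, 0, -20], "twist": 0},
    {"jaw": -1, "xyz": [80, 0, -20], "twist": 0},
  ],
)

```text
time: 7.58
ee_pos: [0.5799, -0.1743, 0.2288]
tcp_rot: [-180.0, 0.0, 66.3]
wrist_force: [0.0, -1.3, 0.5]
opening: -0.0001
grasp_force: 0.0
```

```bash
python3 - <<'E'
from h import *
im,d=camera("scene");togo(.549,-.246,.08)
cv2.imwrite("pics/s4.png",cv2.resize(im[70:230,110:310,::-1],None,fx=4,fy=4)[:600])
z=np.load("scene.npz")["im"][:,:,:].astype(int)
print("diff near bell",np.abs(im[150:190,195:228].astype(int)-z[150:190,195:228]).max(2).mean())
E
```

```text
t 7.625 pos [ 0.58   -0.1744  0.2288] rot [-180.     0.    66.3] q [-16.7  12.4  16.1  93.7  -0.   96.9] F [0.74 0.38 1.38] open 0.0003617676626729033
tool mm [-78.    0.5 148.8]
diff near bell 11.23409090909091
```

View pics/s4.png

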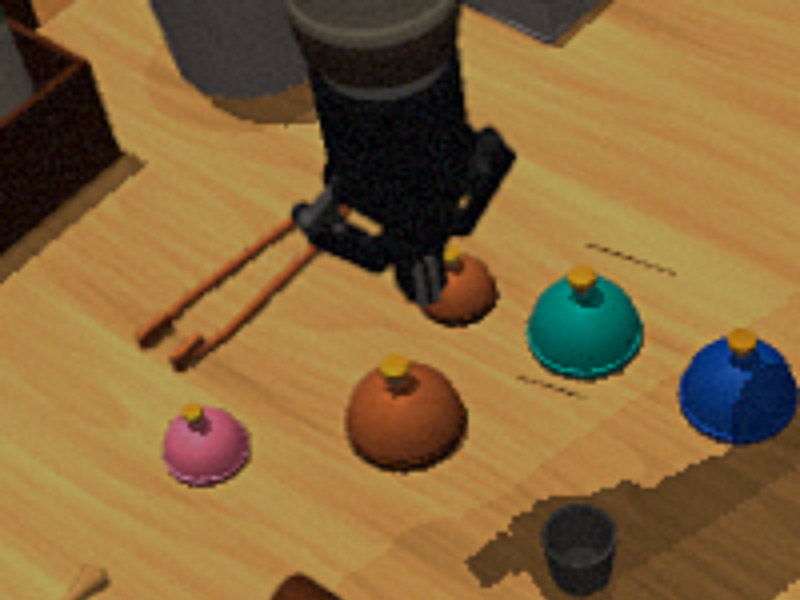

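The copper bell stands where it was, with its cap back up at crop (396,365), and the hand is well clear.

```bash
python3 -c "
from h import *
print(bot.job_done())"
```

```text
the job is handed in; nothing more can be done
None
```

I pressed the large copper bell's plunger an estimated 6.5–8 mm (past the 5 mm ring point), let it spring back, drew the hand about 180 mm clear, and handed the job in at about 7.6 s; no verdict came back, but the last picture shows the bell unmoved with its cap up.

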